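Back out a filter's vent plug with a reversible ratchet

TASK

The ratchet standing on the water filter's vent plug is still set to tighten: flip its reversing lever right over to the other side, then swing the handle counter-clockwise (seen from above), with return strokes as needed, to unscrew the plug until its lug comes up against the sprung retaining clip. Feel for that stop, press gently into the clip so that the lug stays up against it, and do not bend it; then let go of the ratchet. Push the lever and the handle gently, and leave the mug, the tape and the little dish where they are.

Things in the scene. Friction and masses are not known exactly. Their poses are not given: they have to be found in the camera images.
- plug_axis (a point): Point on the upright axis about which the vent plug, its socket and the ratchet turn, level with the top of the ratchet's head, 126 mm above the worktop. The head, 22 mm thick, is a pear 47 mm across, reaching 41.5 mm towards the handle.
- grip (a point): Centre of the round steel grip of the ratchet's handle, 150 mm from the plug axis, 115 mm above the worktop; 24 mm thick, from 95 to 200 mm from the axis (nearer the head a 14 mm neck). x points along the handle away from the plug, z up. It moves only in a level circle round the axis. Never push the handle or head with more than 30 N.
- lever_tab (a point): Middle of the upright thumb tab at the end of the reversing lever: 13 mm along the lever, 7 mm wide, from 2 to 20 mm above the top of the head. The lever's pivot is 27 mm from the plug axis on the handle's side and 26.5 mm from the tab, which swings over the plug axis, 9 mm to either side. z up.
- lever (a joint): Reversing lever, rad: -0.35 tighten (its start; tab left of the handle's line for one looking from the handle's end to the head), +0.35 loosen (tab right). Sprung over centre: some 4 N sideways at the tab moves it; past the middle it snaps over. It may come to rest on a tooth at 0.2, and rocks to there as the pawl clicks. Never push it with more than 25 N.
- plug (a joint): Turn of the brass vent plug, rad: 0 fully tight (its start), growing counter-clockwise as it is unscrewed. Its flange, 47 mm across, below the socket, has a lug that reaches the retaining clip somewhere from 1.0 to 1.7 rad, differing from case to case. Friction holds the plug where it is left, also against the clip.
- mug: White spotted mug, 82 mm across and 91 mm high, standing behind the filter; a bystander. Origin at the centre of its underside.
- tape: Roll of brown tape, 92 mm across and 48 mm high, lying to the right of the filter; a bystander. Origin at the centre of its underside.
- egg_dish: Small white dish, 57 mm across and 27 mm high, to the right behind the filter; a bystander. Origin at the centre of its underside.
- ratchet (a joint): Turn of the handle about the plug axis, rad, counter-clockwise positive, without limits. Set to loosen, counter-clockwise takes up at most 0.35 rad of slack and a springy 0.15, then turns the plug against a steady 0.3 to 0.6 N m (2 to 4 N at the grip); clockwise it clicks back at under 0.5 N m and the plug stays. Set to tighten: the reverse, and the plug does not yield.
- filter: Stainless in-line water-filter housing, fixed on the worktop, lying about along y in two saddles: tube 60 mm across with end caps and brass spigots, 310 mm long, 75 mm high beside the plug. Origin on the worktop below the plug axis; it reaches 174 mm to its -y and 134 mm to its +y end.
- clip: Sprung retaining clip, an upright steel leaf 15 mm high beside the plug's flange, 28.5 mm from the plug axis. The lug meets it and bends it at 8 N m per rad of the plug's turn: each 0.03 rad more adds 0.24 N m (1.6 N at the grip). Pressed enough from 3 N between lug and clip; beyond 20 N it is bent and spoiled. Origin on the plug axis, at the worktop.

How it is judged:
On the way, in this order (a step that is already met when the one before it is completed fails the run):
1. the reversing lever is flipped over to the loosening side (value of joint lever above 0.15 rad), for 0.2 s.
2. the plug is broken loose, turned at least 0.5 rad from tight (value of joint plug above 0.5 rad and value of joint lever above 0.15 rad), for 0.1 s.
At the end, for the whole second after the job is handed in: The plug is at rest, unscrewed up against its retaining clip, which its lug still presses with 3 to 20 N; the lever is still set to loosen (above 0.15 rad) and the ratchet is let go (value of joint lever above 0.15 rad and value of joint plug above 0.9 rad and contact force between clip and anything else between 3 and 20 N and velocity of joint plug between -0.05 and 0.05 rad/s); the robot touches nothing.
It fails at once if the retaining clip is pressed with more than 20 N, which bends it (contact force between clip and anything else above 20 N).
It fails at once if the handle or head of the ratchet is pushed with more than 30 N (contact force between ratchet and the fingers above 30 N or contact force between ratchet and the arm above 30 N).
It fails at once if the reversing lever is pushed with more than 25 N (contact force between lever and the fingers above 25 N or contact force between lever and the arm above 25 N).
It fails at once if the mug, the tape or the dish is moved by more than 20 mm (distance of any of mug, tape, egg_dish from where it was at the start of the episode above 0.02 m).
It also fails if it takes over 67 s, if anything falls off the work surface, if the arm or the gripper's body presses on something with over 40 N, if the wrist force passes 120 N, or if a joint passes its speed limit or range.

ROBOT

A 6-joint arm with a two-finger parallel gripper is mounted at the origin on a cart in front of the work surface, level with it; the furniture and walls round the work are solid. World frame = base frame: x ahead of the robot, y to its left, z up, the work surface at z = 0. Lengths are in m, angles in rad, forces in N, time in s.
With the tool pointing down it reaches from about 0.3 to 0.75 m from the base axis. Payload 8.5 kg.
Tool frame: the origin (TCP) lies on the centre line of the jaws, within the pads' length; the fingertips stand 8 mm ahead of it and the grasp point (between the pads) lies 11 mm behind it; z points along the fingers, y is the line along which they close (so a half turn about z gives the same grasp; the last joint's range is limited). The gripper opens to 88 mm and grips with 3 to 60 N. Pads are 18 mm wide; open, the fingers measure 123 mm over their backs; the gripper's body (75 mm by 187 mm) begins 45 mm behind the grasp point.
Start: joints at [0.914, 0.381, 1.297, -0, 1.464, -0.215], TCP at [0.235, 0.497, 0.247] pointing down, gripper open.
Joint ranges: [-3.11, 3.11], [-0.89, 2.33], [0.22, 2.48], [-1.42, 4.56], [0.17, 2.85], [-2.88, 2.88]. Speed limits (rad/s): [2.39, 2.39, 3.14, 3.14, 3.14, 3.14].

INTERFACE

Orientations are given as a 3x3 rotation matrix whose columns are the frame's x, y, z axes.
In Python, from station import r gives the robot as it stands.
- The arm moves only by the tool play_rows, never from a script. Its argument "steps" is a list of rows, each a list of 7 numbers: the shift along the tool's x, y, z in units of 0.03 m (1.0 is 0.03 m), then the turn, a rotation vector about the tool's x, y, z in units of 180 degrees (1.0 is 180 degrees), then the gripper's target within -1 to 1 (shut at 1, half-way at 0, fully open at -1). In form: [[x, y, z, wx, wy, wz, claw], ...]. A call has 1 to 20 rows; each row shifts and turns the commanded pose from where the row before left it, along the tool's axes as they then stand; what a row does not reach is not made up. A row lasts 1/12 s, in which the tool goes at most 41.7 mm and 7.16 degrees, less where a joint would pass 70% of its speed; a pose out of reach is approached as far as the arm can. A call with a number of a shift or a turn outside -1 to 1 is refused whole. A call with a gripper value outside its range is refused whole. The fingers move at their own pace and stop on an object; "force" is the grip in N (left out, the last holds). Time passes only in rows, so rows that do not move let the fingers close. It gives the time, the measured TCP pose, the force, the opening and the grip force at its end, in the units of the state.
- r.read_state(): the state, without advancing time (a new reading comes with each control period).
- r.read_camera(name): name is "scene" or "side" or "wrist"; returns a dict with "color" (480x640x3 uint8, red, green, blue), "range_z" (480x640 float32, m along the optical axis (not along the pixel's ray), 0 where there is no reading), "fov_y" (degrees; the focal length in pixels is half the picture's height over the tangent of half this angle, whatever the lens; pixels are square), "cx", "cy" (the principal point, pixels), "R" (3x3) and "t" (3): a world point X has camera coordinates R X + t. Camera axes: x right, y down, z forward; pixel columns grow to the right and rows downward; lengths in m; the calibration is good to about 2 mm. A picture is of the moment at which its call begins.
- r.job_done(): hands the job in; it is judged then, once.
The state is a dict: "clock": time; "joint_positions": joint angles; "qd": joint speeds; "effort": joint torques, N m; "eef_pos": TCP position; "tool_rot": TCP orientation; "ft_force": force on the tool from outside, world axes, zero at the start; "moment": the same for the moment, N m; "gripper_width": finger opening in m; "gripper_force": force on a finger pad.
Only numpy, scipy, OpenCV 4.12 (cv2) and the standard library are available. Lean on these libraries where they do the work, as an engineer would, in place of code of your own. Each camera call takes 0.05 s, during which the arm holds its last target. There are 200 camera calls.

## Working session

There is one attempt and no reset: what is moved stays moved. The work goes in short steps, Python scripts to look and compute and a tool call to move; the robot and the scene stay as the last step left them, time stands still between calls to the robot, and variables do not carry over. Pictures are saved under pics/ and viewed, at most 10 in all, crops included, and the job is handed in when it is done.

Besides the shell and the picture viewer there is one more tool, called after "Call:" in YAML: its name, and indented under it one key for each argument. play_rows: Moves the arm, as the interface text tells. Shifts and turns lie within -1 to 1; 1 stands for 0.03 m of shift or 180 degrees of turn. Its arguments: {"type":"object","properties":{"steps":{"type":"array","items":{"type":"array","items":{"type":"number","minimum":-1,"maximum":1}}},"force":{"type":"number"}},"required":["steps"]}

```bash
ls; mkdir -p pics; cat > h.py <<'E'
from station import r
import numpy as np, cv2
def cam(n,save=None):
    c=r.read_camera(n)
    if save: cv2.imwrite('pics/'+save,c['color'][:,:,::-1])
    h=c['color'].shape[0]; c['f']=h/2/np.tan(np.radians(c['fov_y'])/2); return c
def world(c,u,v,z=None):
    """point at pixel: on plane height z, or by range"""
    R,t=np.array(c['R']),np.array(c['t'])
    d=R.T@np.array([(u-c['cx'])/c['f'],(v-c['cy'])/c['f'],1.]); o=-R.T@t
    s=c['range_z'][int(v),int(u)] if z is None else (z-o[2])/d[2]
    return o+s*d
def cloud(c):
    R,t=np.array(c['R']),np.array(c['t']); h,w=c['range_z'].shape
    v,u=np.mgrid[:h,:w]; Z=c['range_z']
    P=np.stack([(u-c['cx'])/c['f']*Z,(v-c['cy'])/c['f']*Z,Z],-1)
    return (P-t)@R
E
python3 - <<'E'
from h import *
for n in ('scene','side'):
    c=cam(n,n+'1.png'); print(n,c['f'],c['cx'],c['cy'],-np.array(c['R']).T@c['t'])
print(r.read_state())
E
```

```text
pics
scene 581.6223007975824 317.40007183173526 228.91962541872599 [-0.21122768 -0.21190756  1.18742196]
side 587.2018331745363 308.87679450530834 242.5243358934368 [0.60025592 1.17670045 0.59412692]
{'clock': 0.1, 'joint_positions': array([ 9.13665582e-01,  3.81131250e-01,  1.29812882e+00, -5.65984914e-07,
        1.46360242e+00, -2.15284982e-01]), 'qd': array([ 1.46609556e-03, -1.81336594e-03, -1.94488015e-03, -2.26808899e-05,
        1.42888148e-03, -8.71866435e-04]), 'effort': array([ 4.06344800e-03, -4.38652289e+01, -2.24911559e+01,  7.14681158e-02,
        3.42037145e-02, -9.07297226e-05]), 'eef_pos': array([0.23503568, 0.49699616, 0.24621704]), 'tool_rot': array([[-9.03963861e-01,  4.27608159e-01, -7.75231043e-04],
       [ 4.27608776e-01,  9.03963342e-01, -1.00573441e-03],
       [ 2.70720205e-04, -1.24064316e-03, -9.99999194e-01]]), 'ft_force': array([-0.58775444, -0.65402474, -0.80234298]), 'moment': array([-0.02849824,  0.01616943,  0.01898076]), 'gripper_force': 0.0, 'gripper_width': 0.08801894431393503}
```

View pics/scene1.png

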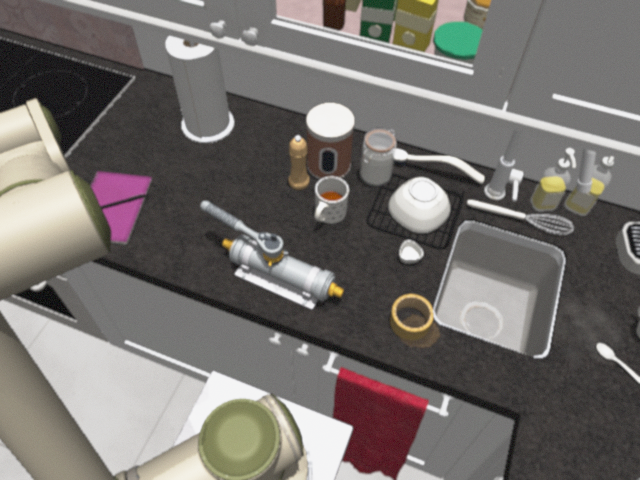

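View pics/side1.png

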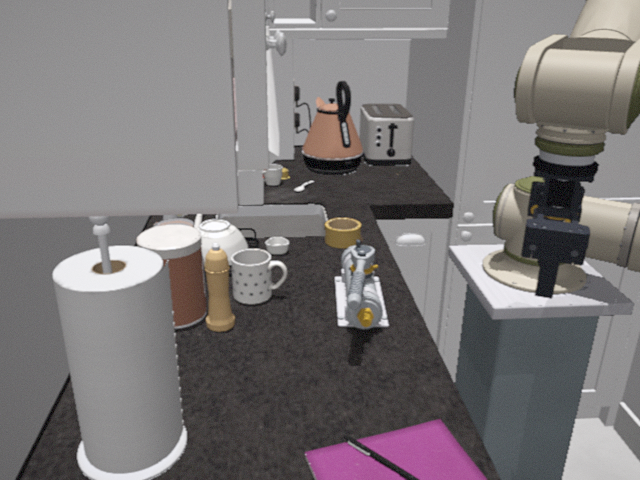

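The scene view shows the ratchet head near (271,243), with the handle running to its end near (203,205). The mug is at (331,200), the dish at (410,252) and the tape at (412,317). The side view shows the head near (358,258), with the handle pointing towards that camera.

```bash
python3 - <<'E'
from h import *
c=cam('scene'); P=cloud(c)
for (u,v,z) in [(271,243,.126),(203,205,.118),(237,224,.118),(331,185,.091),(410,245,.027),(412,305,.048)]:
    print((u,v),world(c,u,v,z).round(3),world(c,u,v).round(3))
m=(P[...,2]>.1)&(P[...,2]<.135)&(c['range_z']>0)
m[:, :195]=0; m[:,295:]=0; m[:195]=0; m[270:]=0
n,l,s,_=cv2.connectedComponentsWithStats(m.astype(np.uint8)); print(s)
k=1+np.argmax(s[1:,4]); p=P[l==k]
q=p[:,:2]; mu=q.mean(0); d=np.linalg.svd(q-mu,full_matrices=0)[2][0]; a=(q-mu)@d
print(mu,d,a.min(),a.max(),mu+d*a.min(),mu+d*a.max())
n=np.array([-d[1],d[0]]);b=(q-mu)@n
for x in np.arange(a.min(),a.max(),.01):
    k=(a>=x)&(a<x+.01); print(round(x,3),k.sum(),b[k].min().round(4),b[k].max().round(4),p[k,2].max().round(4)) if k.any() else 0
cv2.imwrite('pics/sc_crop.png',cv2.resize(c['color'][190:280,190:300,::-1],None,fx=6,fy=6,interpolation=cv2.INTER_CUBIC))
E
```

```text
(271, 243) [0.418 0.136 0.126] [0.417 0.135 0.127]
(203, 205) [0.46  0.328 0.118] [0.456 0.324 0.125]
(237, 224) [0.441 0.231 0.118] [0.437 0.229 0.124]
(331, 185) [0.649 0.082 0.091] [0.674 0.09  0.059]
(410, 245) [ 0.596 -0.143  0.027] [ 0.603 -0.143  0.018]
(412, 305) [ 0.43  -0.194  0.048] [ 0.453 -0.193  0.008]
[[     0      0    640    480 306145]
 [   200    201     83     56   1055]]
[0.43140724 0.20517044] [-0.23441477 -0.97213668] -0.13234862189348967 0.09581696742920848 [0.46243171 0.33383138] [0.40894632 0.11202325]
-0.132 25 -0.0096 0.0105 0.1275
-0.122 37 -0.0095 0.0124 0.1292
-0.112 39 -0.0079 0.014 0.129
-0.102 42 -0.009 0.0138 0.1294
-0.092 40 -0.0089 0.0155 0.13
-0.082 40 -0.0088 0.0136 0.1294
-0.072 44 -0.0107 0.0139 0.1295
-0.062 40 -0.0085 0.0132 0.1297
-0.052 41 -0.009 0.013 0.1303
-0.042 44 -0.0087 0.0144 0.1289
-0.032 46 -0.0073 0.0134 0.1282
-0.022 43 -0.0078 0.0132 0.1295
-0.012 22 -0.0048 0.0096 0.122
-0.002 25 -0.0025 0.0092 0.1248
0.008 26 -0.0041 0.0094 0.1244
0.018 23 -0.0034 0.012 0.1247
0.028 21 -0.0052 0.0117 0.1339
0.038 54 -0.0119 0.0184 0.1346
0.048 77 -0.0154 0.0243 0.1347
0.058 68 -0.0189 0.0134 0.1342
0.068 86 -0.0186 0.0291 0.1346
0.078 99 -0.0197 0.0255 0.1332
0.088 73 -0.0128 0.019 0.1324
```

View pics/sc_crop.png

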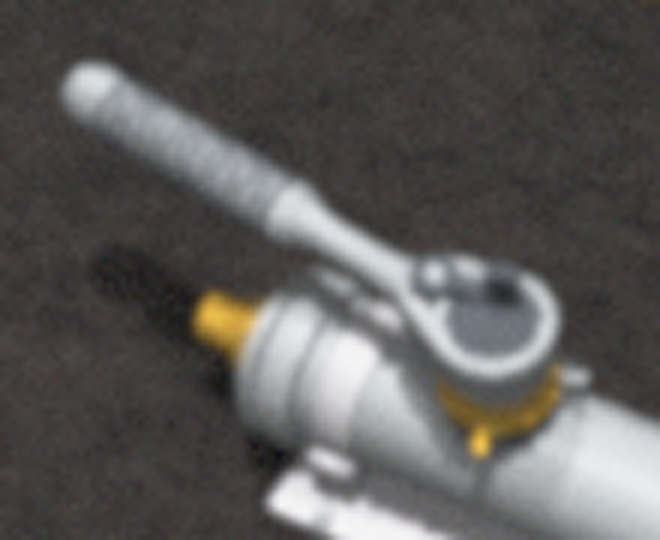

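The crop shows the lever pivot at (435,275) and the dark tab near (500,290), on the +x side of the handle's line. The lug is at (480,440) and the clip at (575,375). The axis comes out near (0.417,0.137), with the handle at about 76°. I'll move above the +x side of the tab with the fingers shut.

Call:
play_rows:
  steps:
    - [0,0,0,0,0,-0.0325,1]
    - [0,0,0,0,0,-0.0325,1]
    - [-0.8,-0.85,0,0,0,0,1]
    - [-0.8,-0.85,0,0,0,0,1]
    - [-0.8,-0.85,0,0,0,0,1]
    - [-0.8,-0.85,0,0,0,0,1]
    - [-0.8,-0.85,0,0,0,0,1]
    - [-0.8,-0.85,0,0,0,0,1]
    - [-0.8,-0.85,0,0,0,0,1]
    - [-0.8,-0.85,0,0,0,0,1]
    - [-0.8,-0.85,0,0,0,0,1]
    - [-0.8,-0.85,0,0,0,0,1]
    - [-0.8,-0.85,0,0,0,0,1]
    - [-0.8,-0.85,0,0,0,0,1]
    - [0,0,0,0,0,0,1]
    - [0,0,0,0,0,0,1]
  force: 30

```text
clock: 1.48
eef_pos: [0.4435, 0.1308, 0.2464]
tool_rot: [[-0.971, 0.238, -0.001], [0.238, 0.971, 0.0], [0.001, -0.0, -1.0]]
ft_force: [-0.8, 0.2, -0.2]
gripper_width: 0.0006
gripper_force: 0.0
```

```bash
python3 - <<'E'
from h import *
c=cam('wrist','w1.png'); s=r.read_state(); print(s['eef_pos'],s['tool_rot'],s['ft_force'],s['gripper_width'])
np.savez('w1.npz',**{k:np.array(v) for k,v in c.items()})
print(-np.array(c['R']).T@c['t'],c['R'])
E
```

```text
[0.44288943 0.13184095 0.24648009] [[-9.71605485e-01  2.36605240e-01 -8.61749167e-04]
 [ 2.36605088e-01  9.71605865e-01  2.75833109e-04]
 [ 9.02544103e-04  6.41067237e-05 -9.99999591e-01]] [-0.64920024  1.13036223  0.68225614] 0.0007224000552846267
[0.37176745 0.14714374 0.38569593] [[ 2.38266361e-01  9.71199758e-01 -4.15039817e-04]
 [ 9.30259528e-01 -2.28099602e-01  2.87380900e-01]
 [ 2.79009590e-01 -6.88592960e-02 -9.57816290e-01]]
```

View pics/w1.png

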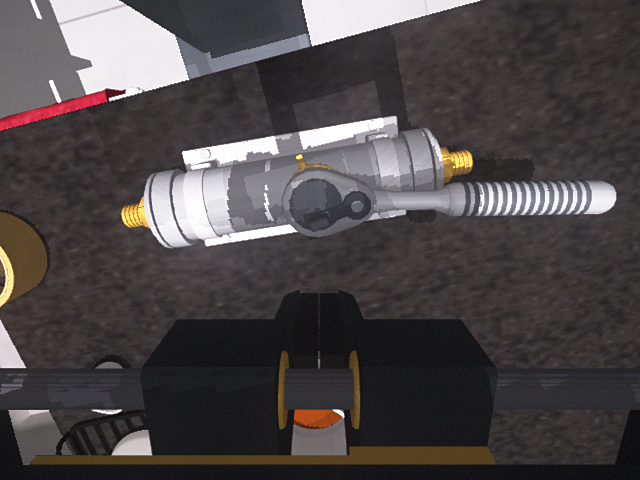

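The wrist view shows the head centred near (318,201), the pivot at (354,205), the tab near (315,218), the handle's end at (615,196) and the lug at (300,161).

```bash
python3 - <<'E'
from h import *
c=dict(np.load('w1.npz'))
for n,u,v,z in [('head',318,201,.126),('pivot',354,205,.13),('tab',313,219,.146),('tab',315,217,.128),('end',615,196,.115),('gripstart',455,198,.115),('headL',284,201,.12),('lug',300,157,.085)]:
    print(n,world(c,u,v,z).round(4),world(c,u,v).round(4))
P=cloud(c); Z=P[...,2]
m=(Z>.136)&(Z<.15)&(c['range_z']<.4); m[:,:270]=0;m[:,400:]=0;m[250:]=0
print('tab top',m.sum(),P[m].mean(0), P[m].min(0),P[m].max(0))
im=c['color'][130:250,240:400,::-1]; cv2.imwrite('pics/w1c.png',cv2.resize(im,None,fx=5,fy=5,interpolation=cv2.INTER_CUBIC))
E
```

```text
head [0.4189 0.1351 0.126 ] [0.4186 0.1351 0.1277]
pivot [0.4265 0.1579 0.13  ] [0.4255 0.1577 0.1346]
tab [0.4257 0.1302 0.146 ] [0.4268 0.1299 0.1413]
tab [0.4287 0.1306 0.128 ] [0.4264 0.1312 0.1385]
end [0.467  0.3372 0.115 ] [0.463  0.3293 0.1262]
gripstart [0.4417 0.2283 0.115 ] [0.3718 0.1471 0.3857]
headL [0.4144 0.112  0.12  ] [0.4133 0.1129 0.1269]
lug [0.3905 0.128  0.085 ] [0.3903 0.1282 0.0884]
tab top 271 [0.42882542 0.13379319 0.14476006] [0.42308549 0.12658966 0.13603307] [0.43360865 0.1616657  0.1479058 ]
```

View pics/w1c.png

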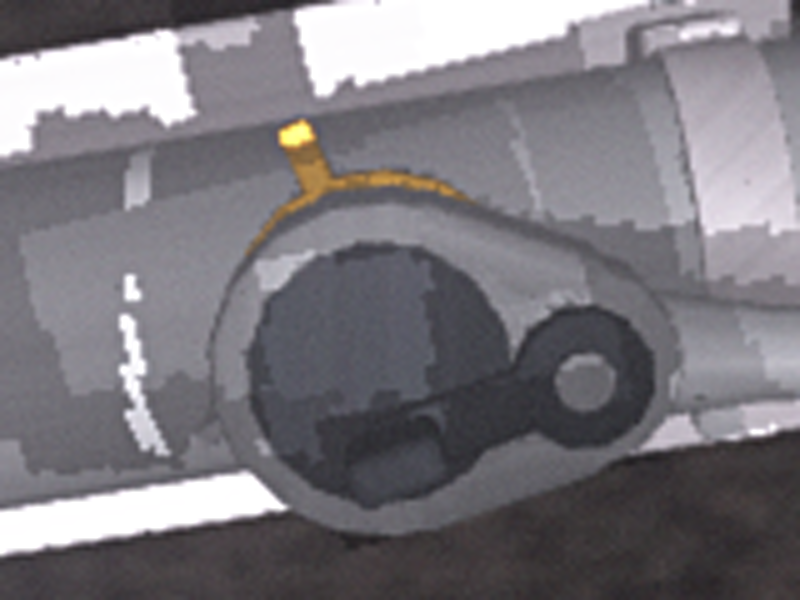

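Call:
play_rows:
  steps:
    - [-0.25,-0.13,0.3,0,0,0,1]
    - [0,0,0.8,0,0,0,1]
    - [0,0,0.8,0,0,0,1]
    - [0,0,0.8,0,0,0,1]
    - [0,0,0.5,0,0,0,1]
    - [0,0,0.2,0,0,0,1]
    - [0,0,0,0,0,0,1]
    - [0.1,0,0,0,0,0,1]
    - [0.1,0,0,0,0,0,1]
    - [0.1,0,0,0,0,0,1]
    - [0.0,0,0,0,0,0,1]

```text
clock: 2.45
eef_pos: [0.441, 0.1285, 0.1456]
tool_rot: [[-0.972, 0.235, 0.003], [0.235, 0.972, -0.0], [-0.003, 0.0, -1.0]]
ft_force: [1.3, -0.1, -0.1]
gripper_width: 0.0007
gripper_force: 0.9
```

Call:
play_rows:
  steps:
    - [0.05,0,0,0,0,0,1]
    - [0.05,0,0,0,0,0,1]
    - [0.05,0,0,0,0,0,1]
    - [0.05,0,0,0,0,0,1]
    - [0,0,0,0,0,0,1]

```text
clock: 2.87
eef_pos: [0.4343, 0.1301, 0.1447]
tool_rot: [[-0.972, 0.235, -0.001], [0.235, 0.972, 0.0], [0.001, 0.0, -1.0]]
ft_force: [0.3, 0.5, 0.9]
gripper_width: 0.0004
gripper_force: 0.3
```

Call:
play_rows:
  steps:
    - [0.05,0,0,0,0,0,1]
    - [0.05,0,0,0,0,0,1]
    - [0,0,0,0,0,0,1]

```text
clock: 3.12
eef_pos: [0.4313, 0.1309, 0.1446]
tool_rot: [[-0.972, 0.235, -0.001], [0.235, 0.972, 0.0], [0.001, -0.0, -1.0]]
ft_force: [-0.0, 0.0, 0.4]
gripper_width: 0.0005
gripper_force: 0.0
```

Call:
play_rows:
  steps:
    - [0.05,0,0,0,0,0,1]
    - [0.05,0,0,0,0,0,1]
    - [0.03,0,0,0,0,0,1]
    - [0,0,0,0,0,0,1]

```text
clock: 3.45
eef_pos: [0.4279, 0.1316, 0.1447]
tool_rot: [[-0.972, 0.235, -0.0], [0.235, 0.972, 0.0], [0.0, -0.0, -1.0]]
ft_force: [0.4, -0.7, 0.2]
gripper_width: 0.0003
gripper_force: 0.0
```

```bash
python3 - <<'E'
from h import *
c=cam('wrist'); P=cloud(c); np.savez('w2.npz',**{k:np.array(v) for k,v in c.items()})
print(r.read_state()['eef_pos'],r.read_state()['ft_force'])
im=c['color']; a=P[...,:2]-[.4185,.1355]
m=(np.hypot(a[...,0],a[...,1])<.03)&(c['range_z']>.1)&(P[...,2]>.1)
v,u=np.nonzero(m); print(u.min(),u.max(),v.min(),v.max())
v0,u0=max(v.min()-20,0),max(u.min()-20,0)
im=im[v0:v.max()+80,u0:u.max()+60,::-1]; k=min(700/im.shape[1],550/im.shape[0]); cv2.imwrite('pics/w2c.png',cv2.resize(im,None,fx=k,fy=k))
E
```

```text
[0.42800104 0.13162476 0.14474909] [0.58778644 0.19032394 0.49703454]
268 397 222 454
```

View pics/w2c.png

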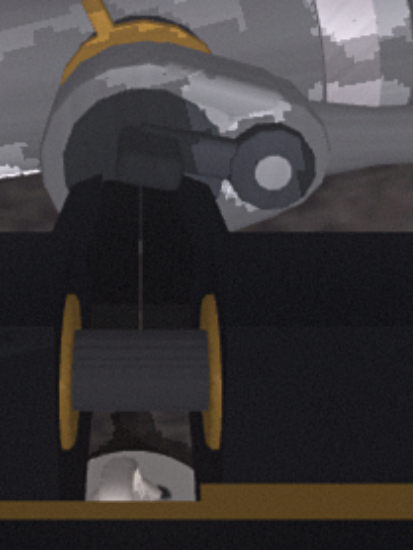

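The tab and lever now lie above the pivot's line in the image, so the lever has gone over. I'll back off and measure the angle.

Call:
play_rows:
  steps:
    - [-0.3,0,0,0,0,0,1]
    - [-0.5,0,-0.2,0,0,0,1]
    - [0,0,-0.8,0,0,0,1]
    - [0,0,-1,0,0,0,1]
    - [0,0,-1,0,0,0,1]
    - [0,0,-0.4,0,0,0,1]
    - [0,0,0,0,0,0,1]
    - [0,0,0,0,0,0,1]

```text
clock: 4.17
eef_pos: [0.4518, 0.1258, 0.2465]
tool_rot: [[-0.972, 0.236, 0.001], [0.236, 0.972, -0.0], [-0.001, 0.0, -1.0]]
ft_force: [-0.5, -0.1, -0.1]
gripper_width: 0.0004
gripper_force: 0.0
```

```bash
cat >> h.py <<'E'
AX=np.array([.4185,.1355])
def lever_handle(c):
    P=cloud(c); a=P[...,:2]-AX; rr=np.hypot(a[...,0],a[...,1]); Z=P[...,2]; ok=c['range_z']>.1
    g=ok&(rr>.1)&(rr<.19)&(Z>.112)&(Z<.132); th=np.arctan2(np.median(a[g][:,1]),np.median(a[g][:,0])) if g.sum()>30 else None
    t=ok&(rr<.022)&(Z>.1385)&(Z<.150); tab=a[t].mean(0) if t.any() else None
    out=dict(th=th and np.degrees(th),ng=g.sum(),nt=t.sum())
    if th is not None and tab is not None:
        u=np.array([np.cos(th),np.sin(th)]); n=np.array([u[1],-u[0]])  # n: tighten side
        out['tab_u_n']=(tab@u,tab@n); out['lever']=-np.arctan2(tab@n,.027-tab@u)
    return out
E
python3 - <<'E'
from h import *
print(lever_handle(dict(np.load('w1.npz'))))
c=cam('wrist'); print(lever_handle(c)); s=r.read_state(); print(s['joint_positions'],s['eef_pos'],s['ft_force'])
c=cam('scene')
for z in (.075,.085,.095):
    for uv in [(285.8,252.5),(270,263)]:
        p=world(c,*uv,z)[:2]-AX; print(z,uv,np.hypot(*p),np.degrees(np.arctan2(p[1],p[0])))
E
```

```text
{'th': np.float64(76.88968430887661), 'ng': np.int64(4619), 'nt': np.int64(250), 'tab_u_n': (np.float64(7.487187919300721e-05), np.float64(0.010812424566668526)), 'lever': np.float64(-0.3818623182184724)}
{'th': np.float64(79.03991742662446), 'ng': np.int64(4824), 'nt': np.int64(247), 'tab_u_n': (np.float64(-0.0010216868703846985), np.float64(-0.004186918879086641)), 'lever': np.float64(0.14831981474186906)}
[ 1.83873396e-02  2.39170742e-01  1.51147485e+00 -2.69671690e-06
  1.39236155e+00 -1.31469057e+00] [0.451375   0.12581974 0.24574733] [-0.60984215  0.45800613 -1.13976821]
0.075 (285.8, 252.5) 0.030948702704938737 -53.79418953657733
0.075 (270, 263) 0.021090554831001484 -171.09885118070943
0.085 (285.8, 252.5) 0.03052770348087784 -65.91970630635741
0.085 (270, 263) 0.027067207547998347 -166.41665262904823
0.095 (285.8, 252.5) 0.031475828214846645 -77.83914938566394
0.095 (270, 263) 0.03315896617091118 -163.4405447260026
```

Call:
play_rows:
  steps:
    - [0.229,0.845,0,0,0,0.0374,0]
    - [0,0,0,0,0,0.0374,0]
    - [0,0,0,0,0,0.0374,0]
    - [0,0,0,0,0,0.0374,0]
    - [0,0,0,0,0,0.0374,0]
    - [0,0,0,0,0,0.0374,0]
    - [0,0,0,0,0,0.0374,0]
    - [0,0,0,0,0,0.0374,0]
    - [0,0,0,0,0,0.0374,0]
    - [0,0,0,0,0,0.0374,0]
    - [0,0,0,0,0,0.0374,0]
    - [0,0,0,0,0,0.0374,0]
    - [0,0,0,0,0,0.0374,0]
    - [0,0,0,0,0,0,0]

```text
clock: 5.43
eef_pos: [0.4505, 0.1521, 0.2454]
tool_rot: [[0.197, 0.98, -0.003], [0.98, -0.197, -0.0], [-0.001, -0.002, -1.0]]
ft_force: [-0.8, 0.4, 1.4]
gripper_width: 0.0441
gripper_force: 0.0
```

```bash
cat >> h.py <<'E'
def rel():
    s=r.read_state(); p=s['eef_pos']; y=s['tool_rot'][:,1]; a=p[:2]-AX
    th=np.degrees(np.arctan2(a[1],a[0])); f=np.array(s['ft_force']); t=np.radians(th); e=np.array([-np.sin(t),np.cos(t),0])
    print('t',s['clock'],'p',p.round(4),'r',np.hypot(*a).round(4),'th',th.round(2),'yaw+90',(np.degrees(np.arctan2(y[1],y[0]))+90).round(2),'Ftan',round(f@e,2),'F',f.round(2),'w',round(s['gripper_width'],4),'j',np.round(s['joint_positions'],2))
E
python3 -c "from h import *; rel()"
```

```text
t 5.4333 p [0.4505 0.1521 0.2454] r 0.036 th 27.47 yaw+90 78.63 Ftan 0.73 F [-0.8   0.41  1.37] w 0.0441 j [ 0.08  0.25  1.49 -0.    1.4   0.27]
```

Call:
play_rows:
  steps:
    - [0.85,-0.19,0,0,0,0,0]
    - [0.85,-0.19,0,0,0,0,0]
    - [0.85,-0.19,0,0,0,0,0]
    - [0.85,-0.19,0,0,0,0,0]
    - [0.85,-0.19,0,0,0,0,0]
    - [0,0,0,0,0,0,0]
    - [0,0,0,0,0,0,0]

```text
clock: 6.02
eef_pos: [0.447, 0.2835, 0.2456]
tool_rot: [[0.188, 0.982, -0.002], [0.982, -0.188, -0.001], [-0.001, -0.002, -1.0]]
ft_force: [-0.0, -0.8, 0.6]
gripper_width: 0.044
gripper_force: 0.0
```

```bash
python3 -c "
from h import *; rel()
c=cam('wrist'); print(lever_handle(c))
c=cam('scene'); print(lever_handle(c))"
```

```text
t 6.0167 p [0.447  0.2835 0.2456] r 0.1507 th 79.11 yaw+90 79.17 Ftan -0.15 F [-0.01 -0.82  0.55] w 0.044 j [ 0.34  0.35  1.36 -0.    1.44  0.53]
{'th': np.float64(78.42872360533433), 'ng': np.int64(4212), 'nt': np.int64(196), 'tab_u_n': (np.float64(0.0017677128529418296), np.float64(-0.0035937499906906604)), 'lever': np.float64(0.14147514078237633)}
{'th': np.float64(80.32794343580181), 'ng': np.int64(368), 'nt': np.int64(20), 'tab_u_n': (np.float64(-0.0002399738445055554), np.float64(-0.005866396450384808)), 'lever': np.float64(0.21212007734803617)}
```

Call:
play_rows:
  steps:
    - [0,0,0.9,0,0,0,0]
    - [0,0,0.9,0,0,0,0]
    - [0,0,0.9,0,0,0,0]
    - [0,0,0.9,0,0,0,0]
    - [0,0,0.8,0,0,0,0]
    - [0,0,0.3,0,0,0,0]
    - [0,0,0,0,0,0,0.25]
    - [0,0,0,0,0,0,0.25]
    - [0,0,0,0,0,0,0.25]

```text
clock: 6.87
eef_pos: [0.4482, 0.2828, 0.1072]
tool_rot: [[0.193, 0.981, 0.002], [0.981, -0.193, 0.001], [0.001, 0.002, -1.0]]
ft_force: [1.3, -0.6, -0.1]
gripper_width: 0.0334
gripper_force: 0.0
```

Call:
play_rows:
  steps:
    - [-0.001,-0.0873,0,0,0,-0.00556,0.25]
    - [-0.001,-0.0873,0,0,0,-0.00556,0.25]
    - [-0.001,-0.0873,0,0,0,-0.00556,0.25]
    - [-0.001,-0.0873,0,0,0,-0.00556,0.25]
    - [-0.003,-0.1745,0,0,0,-0.01111,0.25]
    - [-0.003,-0.1745,0,0,0,-0.01111,0.25]
    - [-0.003,-0.1745,0,0,0,-0.01111,0.25]
    - [-0.003,-0.1745,0,0,0,-0.01111,0.25]
    - [-0.003,-0.1745,0,0,0,-0.01111,0.25]
    - [-0.003,-0.1745,0,0,0,-0.01111,0.25]
    - [-0.003,-0.1745,0,0,0,-0.01111,0.25]
    - [-0.003,-0.1745,0,0,0,-0.01111,0.25]
    - [0,0,0,0,0,0,0.25]

```text
clock: 7.95
eef_pos: [0.3942, 0.2838, 0.1059]
tool_rot: [[-0.157, 0.988, -0.001], [0.988, 0.157, -0.0], [-0.0, -0.001, -1.0]]
ft_force: [0.0, 0.6, 0.3]
gripper_width: 0.0328
gripper_force: 0.0
```

```bash
python3 -c "
from h import *; rel()
c=cam('wrist'); print(lever_handle(c))
c=cam('scene'); print(lever_handle(c))"
```

```text
t 7.95 p [0.3942 0.2838 0.1059] r 0.1503 th 99.3 yaw+90 99.02 Ftan -0.14 F [0.04 0.65 0.34] w 0.0328 j [0.38 0.43 1.68 0.   1.03 0.22]
{'th': np.float64(98.02584300841512), 'ng': np.int64(14884), 'nt': np.int64(0)}
{'th': np.float64(100.2428599571759), 'ng': np.int64(183), 'nt': np.int64(24), 'tab_u_n': (np.float64(0.0007709596508772786), np.float64(-0.009085300046965504)), 'lever': np.float64(0.3334491373260098)}
```

Call:
play_rows:
  steps:
    - [-0.003,-0.1745,0,0,0,-0.01111,0.25]
    - [-0.003,-0.1745,0,0,0,-0.01111,0.25]
    - [-0.003,-0.1745,0,0,0,-0.01111,0.25]
    - [-0.003,-0.1745,0,0,0,-0.01111,0.25]
    - [-0.003,-0.1745,0,0,0,-0.01111,0.25]
    - [-0.003,-0.1745,0,0,0,-0.01111,0.25]
    - [-0.003,-0.1745,0,0,0,-0.01111,0.25]
    - [-0.003,-0.1745,0,0,0,-0.01111,0.25]
    - [-0.003,-0.1745,0,0,0,-0.01111,0.25]
    - [-0.003,-0.1745,0,0,0,-0.01111,0.25]
    - [0,0,0,0,0,0,0.25]

```text
clock: 8.97
eef_pos: [0.3464, 0.2669, 0.106]
tool_rot: [[-0.483, 0.875, 0.002], [0.875, 0.483, 0.0], [-0.0, 0.001, -1.0]]
ft_force: [3.4, -0.2, 0.3]
gripper_width: 0.0332
gripper_force: 1.1
```

```bash
python3 -c "
from h import *; rel()
c=cam('scene','s3.png'); print(lever_handle(c)); im=c['color'][190:280,190:300,::-1]
cv2.imwrite('pics/s3c.png',cv2.resize(im,None,fx=6,fy=6,interpolation=cv2.INTER_CUBIC))"
```

```text
t 8.9667 p [0.3464 0.2669 0.106 ] r 0.1499 th 118.75 yaw+90 118.9 Ftan -2.88 F [ 3.39 -0.19  0.31] w 0.0332 j [ 0.38  0.36  1.81 -0.    0.96 -0.12]
{'th': np.float64(119.39028547970312), 'ng': np.int64(107), 'nt': np.int64(23), 'tab_u_n': (np.float64(0.0012991391668420217), np.float64(-0.009373858748427503)), 'lever': np.float64(0.34973601942263216)}
```

View pics/s3c.png

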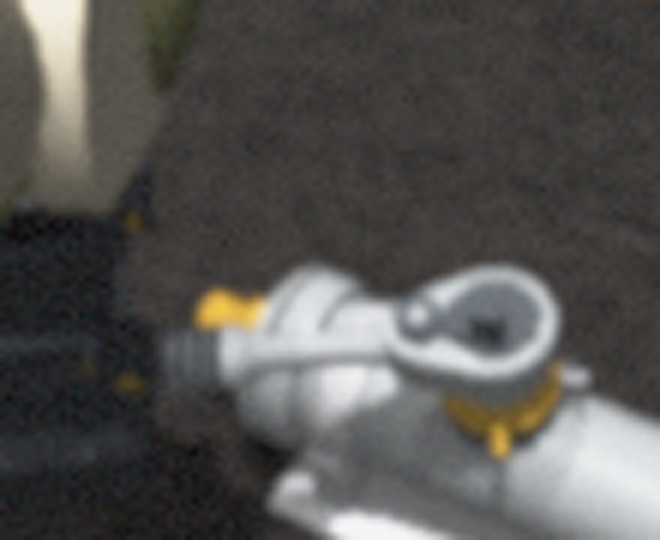

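The lug moved from (480,440) to (500,440), so the plug is turning. The tangential force is about 3 N and the lever is at 0.35. I'll continue the stroke.

Call:
play_rows:
  steps:
    - [-0.003,-0.1745,0,0,0,-0.01111,0.25]
    - [-0.003,-0.1745,0,0,0,-0.01111,0.25]
    - [-0.003,-0.1745,0,0,0,-0.01111,0.25]
    - [-0.003,-0.1745,0,0,0,-0.01111,0.25]
    - [-0.003,-0.1745,0,0,0,-0.01111,0.25]
    - [-0.003,-0.1745,0,0,0,-0.01111,0.25]
    - [-0.003,-0.1745,0,0,0,-0.01111,0.25]
    - [-0.003,-0.1745,0,0,0,-0.01111,0.25]
    - [-0.003,-0.1745,0,0,0,-0.01111,0.25]
    - [-0.003,-0.1745,0,0,0,-0.01111,0.25]
    - [-0.003,-0.1745,0,0,0,-0.01111,0.25]
    - [-0.003,-0.1745,0,0,0,-0.01111,0.25]
    - [-0.003,-0.1745,0,0,0,-0.01111,0.25]
    - [-0.003,-0.1745,0,0,0,-0.01111,0.25]
    - [-0.003,-0.1745,0,0,0,-0.01111,0.25]
    - [0,0,0,0,0,0,0.25]

```text
clock: 10.35
eef_pos: [0.2905, 0.2132, 0.106]
tool_rot: [[-0.856, 0.518, 0.001], [0.518, 0.856, 0.001], [-0.001, 0.001, -1.0]]
ft_force: [2.4, 0.3, 0.2]
gripper_width: 0.0328
gripper_force: 1.2
```

```bash
cat >> h.py <<'E'
def lug(c):
    "yellow blob near the plug in the scene view: angle of farthest point from the axis"
    hsv=cv2.cvtColor(c['color'],cv2.COLOR_RGB2HSV); P=cloud(c); a=P[...,:2]-AX; rr=np.hypot(a[...,0],a[...,1])
    m=(hsv[...,0]>12)&(hsv[...,0]<35)&(hsv[...,1]>110)&(rr<.045)&(c['range_z']>.1)
    v,u=np.nonzero(m); Q=np.array([world(c,x,y,.087)[:2]-AX for x,y in zip(u,v)]); q=np.hypot(*Q.T)
    k=q>=max(np.sort(q)[-4],.0)
    return 'lug',len(q),q[k].round(4),(np.degrees(np.arctan2(Q[k,1],Q[k,0]))%360).round(1)
E
python3 -c "
from h import *; rel()
c=cam('scene'); print(lever_handle(c),lug(c))
c=cam('wrist'); print(lug(c))
c=dict(np.load('w1.npz')); print(lug(c))"
```

```text
t 10.35 p [0.2905 0.2132 0.106 ] r 0.1497 th 148.74 yaw+90 148.83 Ftan -1.54 F [2.38 0.35 0.22] w 0.0328 j [ 0.3   0.25  2.    0.    0.88 -0.73]
{'th': np.float64(148.43392776790748), 'ng': np.int64(91), 'nt': np.int64(25), 'tab_u_n': (np.float64(0.001535004379069403), np.float64(-0.010490364033968023)), 'lever': np.float64(0.39076744902901084)} ('lug', 73, array([0.0292, 0.0301, 0.0313, 0.0324]), array([240.7, 234.4, 237.8, 232. ]))Traceback (most recent call last):
  File "<string>", line 4, in <module>
    c=cam('wrist'); print(lug(c))
                          ~~~^^^
  File "h.py", line 36, in lug
    v,u=np.nonzero(m); Q=np.array([world(c,x,y,.087)[:2]-AX for x,y in zip(u,v)]); q=np.hypot(*Q.T)
                                                                                     ~~~~~~~~^^^^^^
TypeError: hypot() takes from 2 to 3 positional arguments but 0 were given
```

Call:
play_rows:
  steps:
    - [-0.001,0.0873,0,0,0,0.00556,0.25]
    - [-0.001,0.0873,0,0,0,0.00556,0.25]
    - [-0.001,0.0873,0,0,0,0.00556,0.25]
    - [-0.001,0.0873,0,0,0,0.00556,0.25]
    - [-0.003,0.1745,0,0,0,0.01111,0.25]
    - [-0.003,0.1745,0,0,0,0.01111,0.25]
    - [-0.003,0.1745,0,0,0,0.01111,0.25]
    - [-0.003,0.1745,0,0,0,0.01111,0.25]
    - [-0.003,0.1745,0,0,0,0.01111,0.25]
    - [-0.003,0.1745,0,0,0,0.01111,0.25]
    - [-0.003,0.1745,0,0,0,0.01111,0.25]
    - [-0.003,0.1745,0,0,0,0.01111,0.25]
    - [-0.003,0.1745,0,0,0,0.01111,0.25]
    - [-0.003,0.1745,0,0,0,0.01111,0.25]
    - [-0.003,0.1745,0,0,0,0.01111,0.25]
    - [-0.003,0.1745,0,0,0,0.01111,0.25]
    - [-0.003,0.1745,0,0,0,0.01111,0.25]
    - [-0.003,0.1745,0,0,0,0.01111,0.25]
    - [-0.003,0.1745,0,0,0,0.01111,0.25]
    - [-0.003,0.1745,0,0,0,0.01111,0.25]

```text
clock: 12.12
eef_pos: [0.3598, 0.2741, 0.1054]
tool_rot: [[-0.386, 0.922, -0.002], [0.922, 0.386, -0.001], [0.0, -0.002, -1.0]]
ft_force: [-0.4, 0.1, -0.2]
gripper_width: 0.0331
gripper_force: 0.3
```

```bash
python3 -c "
from h import *; rel()
c=cam('scene'); print(lever_handle(c),lug(c))"
```

```text
t 12.1167 p [0.3598 0.2741 0.1054] r 0.1505 th 112.97 yaw+90 112.71 Ftan 0.3 F [-0.37  0.12 -0.25] w 0.0331 j [ 0.39  0.39  1.77  0.    0.99 -0.01]
{'th': np.float64(117.37636330366706), 'ng': np.int64(127), 'nt': np.int64(22), 'tab_u_n': (np.float64(0.0010216088412232612), np.float64(-0.00824272674290398)), 'lever': np.float64(0.3072442455814597)} ('lug', 89, array([0.0292, 0.0301, 0.0313, 0.0324]), array([240.7, 234.4, 237.8, 232. ]))
```

Clicking back works and the lug stays put. I'll continue to about 73°.

Call:
play_rows:
  steps:
    - [-0.003,0.1745,0,0,0,0.01111,0.25]
    - [-0.003,0.1745,0,0,0,0.01111,0.25]
    - [-0.003,0.1745,0,0,0,0.01111,0.25]
    - [-0.003,0.1745,0,0,0,0.01111,0.25]
    - [-0.003,0.1745,0,0,0,0.01111,0.25]
    - [-0.003,0.1745,0,0,0,0.01111,0.25]
    - [-0.003,0.1745,0,0,0,0.01111,0.25]
    - [-0.003,0.1745,0,0,0,0.01111,0.25]
    - [-0.003,0.1745,0,0,0,0.01111,0.25]
    - [-0.003,0.1745,0,0,0,0.01111,0.25]
    - [-0.003,0.1745,0,0,0,0.01111,0.25]
    - [-0.003,0.1745,0,0,0,0.01111,0.25]
    - [-0.003,0.1745,0,0,0,0.01111,0.25]
    - [-0.003,0.1745,0,0,0,0.01111,0.25]
    - [-0.003,0.1745,0,0,0,0.01111,0.25]
    - [-0.003,0.1745,0,0,0,0.01111,0.25]
    - [-0.003,0.1745,0,0,0,0.01111,0.25]
    - [-0.003,0.1745,0,0,0,0.01111,0.25]
    - [-0.003,0.1745,0,0,0,0.01111,0.25]
    - [-0.003,0.1745,0,0,0,0.01111,0.25]

```text
clock: 13.83
eef_pos: [0.4622, 0.2791, 0.1054]
tool_rot: [[0.296, 0.955, -0.002], [0.955, -0.296, -0.0], [-0.001, -0.001, -1.0]]
ft_force: [-1.1, 1.3, 0.0]
gripper_width: 0.0331
gripper_force: 0.4
```

```bash
python3 -c "
from h import *; rel()
c=cam('scene'); print(lever_handle(c),lug(c))"
```

```text
t 13.8333 p [0.4622 0.2791 0.1054] r 0.1501 th 73.07 yaw+90 72.78 Ftan 1.38 F [-1.05  1.29  0.02] w 0.0331 j [0.32 0.51 1.53 0.   1.1  0.62]
{'th': np.float64(77.24250193926568), 'ng': np.int64(283), 'nt': np.int64(22), 'tab_u_n': (np.float64(-6.522564165145215e-05), np.float64(-0.007219990893681123)), 'lever': np.float64(0.2606919860684989)} ('lug', 93, array([0.0292, 0.0301, 0.0313, 0.0324]), array([240.7, 234.4, 237.8, 232. ]))
```

Call:
play_rows:
  steps:
    - [-0.001,-0.0873,0,0,0,-0.00556,0.25]
    - [-0.001,-0.0873,0,0,0,-0.00556,0.25]
    - [-0.001,-0.0873,0,0,0,-0.00556,0.25]
    - [-0.001,-0.0873,0,0,0,-0.00556,0.25]
    - [-0.001,-0.0873,0,0,0,-0.00556,0.25]
    - [-0.001,-0.0873,0,0,0,-0.00556,0.25]
    - [-0.001,-0.0873,0,0,0,-0.00556,0.25]
    - [-0.003,-0.1745,0,0,0,-0.01111,0.25]
    - [-0.003,-0.1745,0,0,0,-0.01111,0.25]
    - [-0.003,-0.1745,0,0,0,-0.01111,0.25]
    - [-0.003,-0.1745,0,0,0,-0.01111,0.25]
    - [-0.003,-0.1745,0,0,0,-0.01111,0.25]
    - [-0.003,-0.1745,0,0,0,-0.01111,0.25]
    - [-0.003,-0.1745,0,0,0,-0.01111,0.25]
    - [-0.003,-0.1745,0,0,0,-0.01111,0.25]
    - [-0.003,-0.1745,0,0,0,-0.01111,0.25]
    - [-0.001,-0.0873,0,0,0,-0.00556,0.25]
    - [0,0,0,0,0,0,0.25]

```text
clock: 15.38
eef_pos: [0.3952, 0.2837, 0.1059]
tool_rot: [[-0.155, 0.988, 0.001], [0.988, 0.155, -0.0], [-0.0, 0.001, -1.0]]
ft_force: [3.2, -2.2, -0.1]
gripper_width: 0.0331
gripper_force: 1.2
```

```bash
python3 -c "
from h import *; rel()
c=cam('scene'); print(lever_handle(c),lug(c))"
```

```text
t 15.3833 p [0.3952 0.2837 0.1059] r 0.15 th 98.94 yaw+90 98.93 Ftan -2.77 F [ 3.15 -2.19 -0.12] w 0.0331 j [ 0.38  0.43  1.68 -0.    1.03  0.22]
{'th': np.float64(99.4967506946259), 'ng': np.int64(178), 'nt': np.int64(20), 'tab_u_n': (np.float64(0.0005586377625783562), np.float64(-0.008576400263885274)), 'lever': np.float64(0.31364882608343264)} ('lug', 92, array([0.0287, 0.0303, 0.0292, 0.0306]), array([247.4, 250.4, 240.7, 244. ]))
```

Call:
play_rows:
  steps:
    - [-0.001,-0.0873,0,0,0,-0.00556,0.25]
    - [-0.001,-0.0873,0,0,0,-0.00556,0.25]
    - [-0.001,-0.0873,0,0,0,-0.00556,0.25]
    - [-0.001,-0.0873,0,0,0,-0.00556,0.25]
    - [0,0,0,0,0,0,0.25]

```text
clock: 15.85
eef_pos: [0.3845, 0.2818, 0.1058]
tool_rot: [[-0.224, 0.975, -0.0], [0.975, 0.224, 0.0], [0.0, -0.0, -1.0]]
ft_force: [2.4, -2.0, 0.9]
gripper_width: 0.0332
gripper_force: 1.2
```

Call:
play_rows:
  steps:
    - [-0.001,-0.0873,0,0,0,-0.00556,0.25]
    - [-0.001,-0.0873,0,0,0,-0.00556,0.25]
    - [-0.001,-0.0873,0,0,0,-0.00556,0.25]
    - [-0.001,-0.0873,0,0,0,-0.00556,0.25]
    - [0,0,0,0,0,0,0.25]

```text
clock: 16.27
eef_pos: [0.3743, 0.279, 0.1058]
tool_rot: [[-0.292, 0.956, -0.0], [0.956, 0.292, -0.0], [0.0, -0.0, -1.0]]
ft_force: [2.4, -0.8, 1.2]
gripper_width: 0.0332
gripper_force: 1.2
```

```bash
python3 -c "
from h import *; rel()
c=cam('scene'); print(lever_handle(c),lug(c))"
```

```text
t 16.2667 p [0.3743 0.279  0.1058] r 0.1502 th 107.13 yaw+90 106.97 Ftan -2.08 F [ 2.42 -0.8   1.2 ] w 0.0332 j [0.39 0.41 1.73 0.   1.   0.09]
{'th': np.float64(107.83892754077094), 'ng': np.int64(133), 'nt': np.int64(22), 'tab_u_n': (np.float64(0.0011618228686089633), np.float64(-0.009263853401143555)), 'lever': np.float64(0.34425677238972757)} ('lug', 95, array([0.0285, 0.0271, 0.0287, 0.0303]), array([254.2, 244.1, 247.4, 250.4]))
```

Call:
play_rows:
  steps:
    - [-0.001,-0.0873,0,0,0,-0.00556,0.25]
    - [-0.001,-0.0873,0,0,0,-0.00556,0.25]
    - [0,0,0,0,0,0,0.25]

```text
clock: 16.57
eef_pos: [0.3694, 0.2774, 0.1057]
tool_rot: [[-0.325, 0.946, -0.0], [0.946, 0.325, -0.0], [0.0, -0.0, -1.0]]
ft_force: [2.7, -0.1, 0.4]
gripper_width: 0.0332
gripper_force: 1.2
```

Call:
play_rows:
  steps:
    - [-0.001,-0.0873,0,0,0,-0.00556,0.25]
    - [-0.001,-0.0873,0,0,0,-0.00556,0.25]
    - [0,0,0,0,0,0,0.25]

```text
clock: 16.82
eef_pos: [0.3644, 0.2755, 0.1058]
tool_rot: [[-0.358, 0.934, -0.0], [0.934, 0.358, -0.0], [0.0, -0.0, -1.0]]
ft_force: [2.7, -0.4, 1.0]
gripper_width: 0.0332
gripper_force: 1.2
```

```bash
python3 -c "
from h import *; rel()
c=cam('scene'); print(lug(c)); im=c['color'][230:275,250:300,::-1]
cv2.imwrite('pics/s4c.png',cv2.resize(im,None,fx=10,fy=10,interpolation=cv2.INTER_CUBIC))"
```

```text
t 16.8167 p [0.3644 0.2755 0.1058] r 0.1501 th 111.11 yaw+90 110.97 Ftan -2.4 F [ 2.73 -0.42  0.99] w 0.0332 j [0.39 0.39 1.76 0.   0.99 0.02]
('lug', 91, array([0.0288, 0.0285, 0.0303, 0.0271]), array([261. , 254.2, 256.8, 222.4]))
```

View pics/s4c.png

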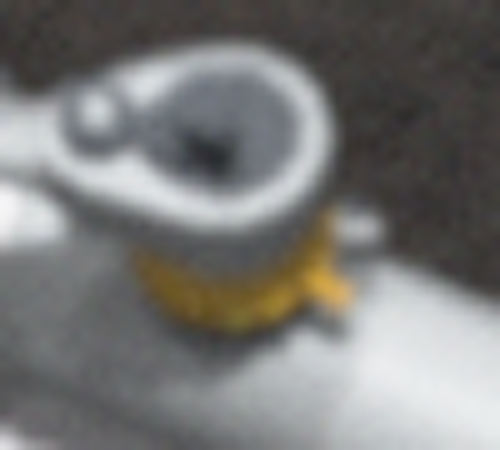

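The lug is now at (335,290) in the crop and the clip at (360,230), so there is still a gap. The gripper force holds steady at 1.2, which makes a clean indicator.

Call:
play_rows:
  steps:
    - [-0.001,-0.0873,0,0,0,-0.00556,0.25]
    - [-0.001,-0.0873,0,0,0,-0.00556,0.25]
    - [0,0,0,0,0,0,0.25]

```text
clock: 17.12
eef_pos: [0.3596, 0.2735, 0.1057]
tool_rot: [[-0.39, 0.921, -0.001], [0.921, 0.39, -0.0], [0.0, -0.001, -1.0]]
ft_force: [3.8, -0.9, 0.6]
gripper_width: 0.0328
gripper_force: 1.2
```

Call:
play_rows:
  steps:
    - [-0.001,-0.0873,0,0,0,-0.00556,0.25]
    - [-0.001,-0.0873,0,0,0,-0.00556,0.25]
    - [0,0,0,0,0,0,0.25]

```text
clock: 17.37
eef_pos: [0.3548, 0.2714, 0.1057]
tool_rot: [[-0.422, 0.906, -0.001], [0.906, 0.422, -0.0], [0.0, -0.001, -1.0]]
ft_force: [2.7, -0.8, 0.8]
gripper_width: 0.0329
gripper_force: 1.2
```

```bash
python3 -c "
from h import *; rel()
c=cam('scene'); print(lug(c))"
```

```text
t 17.3667 p [0.3548 0.2714 0.1057] r 0.1501 th 115.12 yaw+90 114.97 Ftan -2.13 F [ 2.72 -0.78  0.78] w 0.0329 j [ 0.39  0.38  1.79  0.    0.98 -0.05]
('lug', 89, array([0.0288, 0.0308, 0.0303, 0.0322]), array([261. , 263.2, 256.8, 259.1]))
```

Call:
play_rows:
  steps:
    - [-0.001,-0.0873,0,0,0,-0.00556,0.25]
    - [-0.001,-0.0873,0,0,0,-0.00556,0.25]
    - [0,0,0,0,0,0,0.25]

```text
clock: 17.67
eef_pos: [0.3501, 0.2691, 0.1057]
tool_rot: [[-0.454, 0.891, -0.0], [0.891, 0.454, -0.0], [0.0, -0.001, -1.0]]
ft_force: [3.5, -1.0, 0.6]
gripper_width: 0.0329
gripper_force: 1.2
```

Call:
play_rows:
  steps:
    - [-0.001,-0.0873,0,0,0,-0.00556,0.25]
    - [-0.001,-0.0873,0,0,0,-0.00556,0.25]
    - [0,0,0,0,0,0,0.25]

```text
clock: 17.92
eef_pos: [0.3454, 0.2666, 0.1057]
tool_rot: [[-0.484, 0.875, -0.001], [0.875, 0.484, -0.0], [0.0, -0.001, -1.0]]
ft_force: [3.4, -0.7, -1.0]
gripper_width: 0.033
gripper_force: 1.2
```

```bash
python3 -c "
from h import *; rel()
c=cam('scene'); print(lug(c))"
```

```text
t 17.9167 p [0.3454 0.2666 0.1057] r 0.1501 th 119.13 yaw+90 118.98 Ftan -2.66 F [ 3.45 -0.72 -1.01] w 0.033 j [ 0.38  0.36  1.81  0.    0.97 -0.12]
('lug', 85, array([0.0295, 0.0316, 0.0288, 0.0308]), array([267.6, 269.3, 261. , 263.2]))
```

Call:
play_rows:
  steps:
    - [-0.001,-0.0873,0,0,0,-0.00556,0.25]
    - [-0.001,-0.0873,0,0,0,-0.00556,0.25]
    - [0,0,0,0,0,0,0.25]
    - [0,0,0,0,0,0,0.25]

```text
clock: 18.3
eef_pos: [0.3412, 0.2641, 0.1058]
tool_rot: [[-0.514, 0.858, -0.0], [0.858, 0.514, -0.0], [0.0, -0.0, -1.0]]
ft_force: [3.1, -0.7, -0.5]
gripper_width: 0.0333
gripper_force: 1.2
```

Call:
play_rows:
  steps:
    - [0,0,0,0,0,0,0.25]

```text
clock: 18.38
eef_pos: [0.3413, 0.2641, 0.1057]
tool_rot: [[-0.513, 0.858, -0.0], [0.858, 0.513, -0.0], [0.0, -0.0, -1.0]]
ft_force: [2.8, 0.2, 0.7]
gripper_width: 0.0331
gripper_force: 1.2
```

```bash
python3 -c "
from h import *; rel()
c=cam('scene'); print(lug(c)); rel()"
```

```text
t 18.3833 p [0.3413 0.2641 0.1057] r 0.15 th 120.96 yaw+90 120.89 Ftan -2.53 F [2.82 0.21 0.68] w 0.0331 j [ 0.38  0.36  1.83  0.    0.96 -0.16]
('lug', 88, array([0.0306, 0.0295, 0.0316, 0.0308]), array([273.8, 267.6, 269.3, 263.2]))
t 18.4333 p [0.3414 0.2642 0.1057] r 0.15 th 120.94 yaw+90 120.89 Ftan -2.17 F [ 2.8  -0.45 -0.03] w 0.0329 j [ 0.38  0.36  1.83  0.    0.96 -0.16]
```

```bash
cat >> h.py <<'E'
def avg(n=6):
    L=[];
    for i in range(n):
        c=r.read_camera('scene'); s=r.read_state(); a=s['eef_pos'][:2]-AX; a/=np.hypot(*a)
        L.append((s['ft_force'][0]*-a[1]+s['ft_force'][1]*a[0]))
    c=cam('scene'); print('Ftan %.2f +- %.2f'%(np.mean(L),np.std(L)/n**.5),lug(c)); rel()
E
python3 -c "
from h import *; avg()"
```

```text
Ftan -2.07 +- 0.16 ('lug', 90, array([0.0285, 0.0306, 0.0295, 0.0316]), array([272.4, 273.8, 267.6, 269.3]))
t 18.7833 p [0.3415 0.2642 0.1057] r 0.15 th 120.91 yaw+90 120.89 Ftan -2.58 F [ 3.31 -0.52 -0.1 ] w 0.0328 j [ 0.38  0.36  1.83  0.    0.96 -0.16]
```

Call:
play_rows:
  steps:
    - [-0.001,-0.0873,0,0,0,-0.00556,0.25]
    - [-0.001,-0.0873,0,0,0,-0.00556,0.25]
    - [0,0,0,0,0,0,0.25]

```text
clock: 19.03
eef_pos: [0.3366, 0.2611, 0.1057]
tool_rot: [[-0.544, 0.839, -0.0], [0.839, 0.544, -0.0], [-0.0, -0.0, -1.0]]
ft_force: [2.7, -0.4, 0.5]
gripper_width: 0.0331
gripper_force: 1.2
```

```bash
python3 -c "
from h import *; avg()"
```

```text
Ftan -2.27 +- 0.14 ('lug', 88, array([0.0285, 0.0306, 0.0295, 0.0316]), array([272.4, 273.8, 267.6, 269.3]))
t 19.3833 p [0.337  0.2614 0.1058] r 0.15 th 122.91 yaw+90 122.89 Ftan -2.54 F [ 3.36 -0.52 -0.08] w 0.0332 j [ 0.38  0.35  1.84 -0.    0.95 -0.19]
```

Call:
play_rows:
  steps:
    - [-0.001,-0.0873,0,0,0,-0.00556,0.25]
    - [-0.001,-0.0873,0,0,0,-0.00556,0.25]
    - [0,0,0,0,0,0,0.25]

```text
clock: 19.63
eef_pos: [0.3323, 0.2582, 0.1057]
tool_rot: [[-0.573, 0.819, -0.0], [0.819, 0.573, -0.0], [-0.0, -0.0, -1.0]]
ft_force: [2.4, 0.2, -0.4]
gripper_width: 0.0329
gripper_force: 1.2
```

```bash
python3 -c "
from h import *; avg()"
```

```text
Ftan -2.10 +- 0.14 ('lug', 93, array([0.0298, 0.0306, 0.0327, 0.0316]), array([278.7, 273.8, 275.1, 269.3]))
t 19.9833 p [0.3327 0.2585 0.1057] r 0.15 th 124.91 yaw+90 124.89 Ftan -1.8 F [ 2.51 -0.46 -0.68] w 0.0327 j [ 0.38  0.34  1.85  0.    0.95 -0.23]
```

Call:
play_rows:
  steps:
    - [-0.001,-0.0873,0,0,0,-0.00556,0.25]
    - [0,0,0,0,0,0,0.25]

```text
clock: 20.15
eef_pos: [0.3303, 0.2568, 0.1057]
tool_rot: [[-0.587, 0.809, -0.0], [0.809, 0.587, -0.0], [-0.0, -0.0, -1.0]]
ft_force: [3.2, -0.4, -0.5]
gripper_width: 0.0332
gripper_force: 1.2
```

```bash
python3 -c "
from h import *; avg()"
```

```text
Ftan -2.09 +- 0.25 ('lug', 90, array([0.0298, 0.0306, 0.0327, 0.0316]), array([278.7, 273.8, 275.1, 269.3]))
t 20.5 p [0.3305 0.257  0.1057] r 0.15 th 125.92 yaw+90 125.9 Ftan -2.07 F [ 2.33  0.3  -0.29] w 0.033 j [ 0.38  0.34  1.86 -0.    0.94 -0.25]
```

Call:
play_rows:
  steps:
    - [-0.001,-0.0873,0,0,0,-0.00556,0.25]
    - [-0.001,-0.0873,0,0,0,-0.00556,0.25]
    - [0,0,0,0,0,0,0.25]

```text
clock: 20.75
eef_pos: [0.3259, 0.2535, 0.1057]
tool_rot: [[-0.615, 0.788, -0.0], [0.788, 0.615, -0.0], [0.0, -0.0, -1.0]]
ft_force: [4.3, -0.3, 0.3]
gripper_width: 0.0335
gripper_force: 1.2
```

```bash
python3 -c "
from h import *; avg()"
```

```text
Ftan -2.07 +- 0.22 ('lug', 93, array([0.032 , 0.0306, 0.0327, 0.0316]), array([279.6, 273.8, 275.1, 269.3]))
t 21.1 p [0.3264 0.2538 0.1057] r 0.15 th 127.91 yaw+90 127.9 Ftan -2.84 F [ 3.61 -0.    0.19] w 0.0331 j [ 0.37  0.33  1.87  0.    0.94 -0.29]
```

Call:
play_rows:
  steps:
    - [-0.001,-0.0873,0,0,0,-0.00556,0.25]
    - [-0.001,-0.0873,0,0,0,-0.00556,0.25]
    - [0,0,0,0,0,0,0.25]

```text
clock: 21.35
eef_pos: [0.3219, 0.2502, 0.1057]
tool_rot: [[-0.643, 0.766, -0.0], [0.766, 0.643, -0.0], [0.0, -0.0, -1.0]]
ft_force: [3.4, -0.2, -0.7]
gripper_width: 0.0328
gripper_force: 1.2
```

```bash
python3 -c "
from h import *; avg()"
```

```text
Ftan -2.33 +- 0.27 ('lug', 87, array([0.0298, 0.032 , 0.0306, 0.0327]), array([278.7, 279.6, 273.8, 275.1]))
t 21.7 p [0.3223 0.2505 0.1057] r 0.1499 th 129.93 yaw+90 129.9 Ftan -1.89 F [ 3.13 -0.78  0.42] w 0.0331 j [ 0.37  0.32  1.89 -0.    0.93 -0.33]
```

Call:
play_rows:
  steps:
    - [-0.001,-0.0873,0,0,0,-0.00556,0.25]
    - [-0.001,-0.0873,0,0,0,-0.00556,0.25]
    - [0,0,0,0,0,0,0.25]

```text
clock: 21.95
eef_pos: [0.318, 0.2468, 0.1058]
tool_rot: [[-0.669, 0.743, -0.0], [0.743, 0.669, -0.0], [0.0, -0.0, -1.0]]
ft_force: [3.0, 0.1, -0.3]
gripper_width: 0.0332
gripper_force: 1.2
```

```bash
python3 -c "
from h import *; avg(8)"
```

```text
Ftan -2.21 +- 0.20 ('lug', 86, array([0.0298, 0.032 , 0.0306, 0.0327]), array([278.7, 279.6, 273.8, 275.1]))
t 22.4 p [0.3184 0.2471 0.1058] r 0.1499 th 131.91 yaw+90 131.9 Ftan -2.59 F [ 2.35  1.26 -0.25] w 0.0331 j [ 0.36  0.32  1.9  -0.    0.93 -0.37]
```

Call:
play_rows:
  steps:
    - [-0.001,-0.0873,0,0,0,-0.00556,0.25]
    - [-0.001,-0.0873,0,0,0,-0.00556,0.25]
    - [0,0,0,0,0,0,0.25]

```text
clock: 22.65
eef_pos: [0.3142, 0.2432, 0.1058]
tool_rot: [[-0.695, 0.719, -0.0], [0.719, 0.695, -0.0], [-0.0, -0.0, -1.0]]
ft_force: [2.7, -0.5, -0.5]
gripper_width: 0.0329
gripper_force: 1.4
```

```bash
python3 -c "
from h import *; avg(8)"
```

```text
Ftan -2.69 +- 0.12 ('lug', 87, array([0.0298, 0.032 , 0.0285, 0.0306]), array([278.7, 279.6, 272.4, 273.8]))
t 23.1 p [0.3146 0.2435 0.1058] r 0.1499 th 133.9 yaw+90 133.91 Ftan -3.08 F [3.78 0.51 0.33] w 0.0332 j [ 0.36  0.31  1.91 -0.    0.92 -0.41]
```

The force is rising, the pad force is now 1.4 and the lug has stopped moving, so the stop has been felt. I'll press a little further in small steps.

Call:
play_rows:
  steps:
    - [-0.001,-0.0873,0,0,0,-0.00556,0.25]
    - [0,0,0,0,0,0,0.25]

```text
clock: 23.27
eef_pos: [0.3125, 0.2415, 0.1058]
tool_rot: [[-0.707, 0.707, 0.0], [0.707, 0.707, -0.0], [-0.0, 0.0, -1.0]]
ft_force: [2.9, 1.0, 0.3]
gripper_width: 0.0337
gripper_force: 1.5
```

```bash
python3 -c "
from h import *; avg(8)"
```

```text
Ftan -2.62 +- 0.19 ('lug', 83, array([0.0298, 0.032 , 0.0285, 0.0306]), array([278.7, 279.6, 272.4, 273.8]))
t 23.7167 p [0.3127 0.2416 0.1058] r 0.1499 th 134.91 yaw+90 134.91 Ftan -2.82 F [3.04 0.95 1.28] w 0.0334 j [ 0.36  0.3   1.92 -0.    0.92 -0.43]
```

Call:
play_rows:
  steps:
    - [-0.001,-0.0873,0,0,0,-0.00556,0.25]
    - [0,0,0,0,0,0,0.25]

```text
clock: 23.88
eef_pos: [0.3107, 0.2396, 0.1058]
tool_rot: [[-0.719, 0.695, 0.0], [0.695, 0.719, -0.0], [-0.0, 0.0, -1.0]]
ft_force: [3.7, 1.8, 0.2]
gripper_width: 0.0329
gripper_force: 1.6
```

```bash
python3 -c "
from h import *; avg(8)"
```

```text
Ftan -2.87 +- 0.19 ('lug', 79, array([0.0276, 0.0298, 0.032 , 0.0271]), array([277.6, 278.7, 279.6, 222.4]))
t 24.3333 p [0.3109 0.2398 0.1058] r 0.1499 th 135.91 yaw+90 135.91 Ftan -3.1 F [ 3.3   1.12 -0.12] w 0.033 j [ 0.35  0.3   1.92 -0.    0.92 -0.45]
```

Call:
play_rows:
  steps:
    - [-0.001,-0.0873,0,0,0,-0.00556,0.25]
    - [-0.001,-0.0873,0,0,0,-0.00556,0.25]
    - [0,0,0,0,0,0,0.25]

```text
clock: 24.58
eef_pos: [0.307, 0.2357, 0.1058]
tool_rot: [[-0.743, 0.669, 0.0], [0.669, 0.743, -0.0], [-0.0, 0.0, -1.0]]
ft_force: [4.8, 0.9, -0.1]
gripper_width: 0.033
gripper_force: 1.9
```

```bash
python3 -c "
from h import *; avg(8)"
```

```text
Ftan -3.22 +- 0.16 ('lug', 79, array([0.0292, 0.0276, 0.0298, 0.032 ]), array([283.7, 277.6, 278.7, 279.6]))
t 25.0333 p [0.3073 0.236  0.1058] r 0.1498 th 137.9 yaw+90 137.91 Ftan -3.07 F [4.09 0.45 0.2 ] w 0.0332 j [ 0.35  0.29  1.94 -0.    0.91 -0.49]
```

Call:
play_rows:
  steps:
    - [-0.001,-0.0873,0,0,0,-0.00556,0.25]
    - [-0.001,-0.0873,0,0,0,-0.00556,0.25]
    - [0,0,0,0,0,0,0.25]

```text
clock: 25.28
eef_pos: [0.3038, 0.2319, 0.1058]
tool_rot: [[-0.766, 0.643, 0.0], [0.643, 0.766, 0.0], [-0.0, 0.0, -1.0]]
ft_force: [4.5, 1.7, -0.8]
gripper_width: 0.0333
gripper_force: 2.1
```

```bash
python3 -c "
from h import *; avg(10)"
```

```text
Ftan -4.32 +- 0.17 ('lug', 80, array([0.0292, 0.0314, 0.0276, 0.0298]), array([283.7, 284.3, 277.6, 278.7]))
t 25.8333 p [0.3039 0.232  0.1058] r 0.1498 th 139.89 yaw+90 139.91 Ftan -3.71 F [5.02 0.62 0.55] w 0.0332 j [ 0.34  0.29  1.95  0.    0.91 -0.53]
```

The lug is pressed at an estimated 9 N. I'll ease the handle back so its spring unloads, then open and lift away.

Call:
play_rows:
  steps:
    - [-0.001,0.0873,0,0,0,0.00556,0.25]
    - [-0.001,0.0873,0,0,0,0.00556,0.25]
    - [-0.001,0.0873,0,0,0,0.00556,0.25]
    - [-0.001,0.0873,0,0,0,0.00556,0.25]
    - [-0.001,0.0873,0,0,0,0.00556,0.25]
    - [-0.001,0.0873,0,0,0,0.00556,0.25]
    - [-0.001,0.0873,0,0,0,0.00556,0.25]
    - [-0.001,0.0873,0,0,0,0.00556,0.25]
    - [0,0,0,0,0,0,0.25]
    - [0,0,0,0,0,0,0.25]

```text
clock: 26.67
eef_pos: [0.3183, 0.247, 0.1057]
tool_rot: [[-0.668, 0.744, -0.0], [0.744, 0.668, -0.0], [0.0, -0.0, -1.0]]
ft_force: [0.1, -0.8, -0.3]
gripper_width: 0.033
gripper_force: 0.0
```

```bash
python3 -c "
from h import *; avg(6); print(lever_handle(cam('scene')))"
```

```text
Ftan 0.14 +- 0.21 ('lug', 86, array([0.0314, 0.0337, 0.0298, 0.032 ]), array([284.3, 284.8, 278.7, 279.6]))
t 27.0167 p [0.3184 0.2469 0.1058] r 0.1498 th 131.94 yaw+90 131.9 Ftan 1.02 F [-0.94 -0.48  0.51] w 0.0332 j [ 0.36  0.32  1.9   0.    0.93 -0.37]
{'th': np.float64(135.44504620938744), 'ng': np.int64(87), 'nt': np.int64(25), 'tab_u_n': (np.float64(0.0015775507619907325), np.float64(-0.009436860933381854)), 'lever': np.float64(0.35543666018937964)}
```

Call:
play_rows:
  steps:
    - [0,-0.1,0,0,0,0,0.25]
    - [0,0,0,0,0,0,-0.3]
    - [0,0,0,0,0,0,-0.3]
    - [0,0,0,0,0,0,-0.3]
    - [0,0,0,0,0,0,-0.3]
    - [0,0,-0.3,0,0,0,-0.3]
    - [0,0,-0.7,0,0,0,-0.3]
    - [0,0,-0.9,0,0,0,-0.3]
    - [0,0,-0.9,0,0,0,-0.3]
    - [0,0,-0.9,0,0,0,-0.3]
    - [0,0,-0.5,0,0,0,-0.3]
    - [0,0,0,0,0,0,-0.3]
    - [0,0,0,0,0,0,-0.3]

```text
clock: 28.15
eef_pos: [0.3162, 0.245, 0.2318]
tool_rot: [[-0.668, 0.744, 0.001], [0.744, 0.668, 0.0], [-0.0, 0.001, -1.0]]
ft_force: [1.1, -0.1, -0.8]
gripper_width: 0.0573
gripper_force: 0.0
```

```bash
python3 -c "
from h import *
c=cam('scene'); print(lug(c),lever_handle(c)); rel()
im=c['color'][230:275,250:300,::-1]
cv2.imwrite('pics/s5c.png',cv2.resize(im,None,fx=10,fy=10,interpolation=cv2.INTER_CUBIC))"
```

```text
('lug', 82, array([0.0314, 0.0337, 0.0298, 0.032 ]), array([284.3, 284.8, 278.7, 279.6])) {'th': np.float64(134.29997292203626), 'ng': np.int64(453), 'nt': np.int64(25), 'tab_u_n': (np.float64(0.0013768800585218287), np.float64(-0.009511292644105539)), 'lever': np.float64(0.3554346833746209)}
t 28.2 p [0.3159 0.2449 0.231 ] r 0.15 th 133.18 yaw+90 131.9 Ftan 0.24 F [ 0.4  -0.77 -0.24] w 0.0571 j [ 0.36  0.13  1.7   0.    1.31 -0.37]
```

View pics/s5c.png

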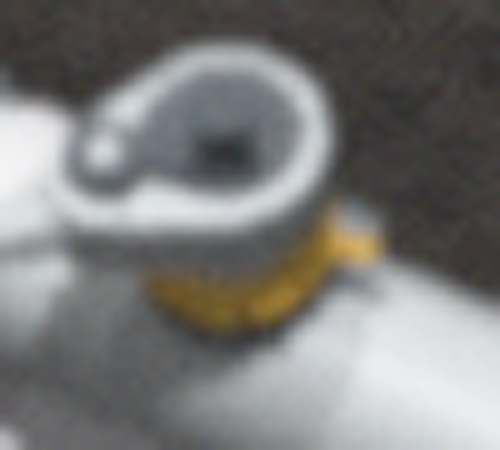

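The lug, at (360,245), is up against the clip at (360,220). The lever is at +0.35 and the arm is clear of everything, so I'll hand it in.

```bash
python3 -c "
from station import r
print(r.job_done())"
```

```text
the job is handed in; nothing more can be done
None
```

I flipped the lever to loosen (about +0.35 rad), unscrewed the plug in two strokes until its lug pressed the clip at an estimated 9 N, then let go of the ratchet and handed the job in at about 28 s; the hand-in returned no verdict.

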